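# Clear the hob and fill the condiment rack in height order

### The job

The hob is needed, so move the four seasonings that stand on it (pepper mill, spice jar, salt shaker, mustard jar) into the free wells of the wooden condiment rack on the worktop beside it. The oil bottle already stands in one end well and stays there: line the others up from it in falling height, the tallest in the well next to it and the shortest at the far end, each one standing upright on the floor of its own well.

Things in the scene. Friction and masses are not known exactly. Their poses are not given: they have to be found in the camera images.
- pepper_mill: Turned brown wooden pepper mill, 170 mm tall, 58 mm across at its foot: waisted body up to 122 mm, then a round head 48 mm across (widest about 140 mm up) to 159 mm, then a small steel nut. The tallest of the four. Its origin is the centre of its underside, z up along its own axis. It starts standing upright on the black glass hob (top 6 mm above the worktop); its yaw does not matter.
- spice_jar: Small round glass spice jar with a red screw cap, 106 mm tall, body 42 mm and cap (top 21 mm) 45 mm across. Second tallest. Its origin is the centre of its underside, z up along its own axis. It starts standing upright on the black glass hob (top 6 mm above the worktop); its yaw does not matter.
- salt_shaker: Round grey salt shaker with a body 44 mm across (to 66 mm up) and a pale domed top 34 mm across with holes, 90 mm tall. Third tallest. Its origin is the centre of its underside, z up along its own axis. It starts standing upright on the black glass hob (top 6 mm above the worktop); its yaw does not matter.
- mustard_jar: Squat glass jar with a mustard-yellow lid, 75 mm tall, about 48 mm across the body and 52 mm at the lid. The shortest. Its origin is the centre of its underside, z up along its own axis. It starts standing upright on the black glass hob (top 6 mm above the worktop); its yaw does not matter.
- oil_bottle: Round glass bottle with a gold cap and a paper label, 208 mm tall, body 58 mm across, taller than all the others; loose, it stands in one of the two end wells of the rack (either end), on the bored floor 14 mm above the worktop, and is to be left there. Origin: centre of its underside.
- rack: Pale wooden condiment block, fixed, 104 (x) by 448 (y) by 26 mm tall, a low steel handle at each end. Five round wells, 76 mm wide, 12 mm deep, in a row along its y: at 172, 86, 0, -86, -172 mm. Origin: centre of its underside. A wall cabinet hangs behind it: underside 0.51 m up, front at world x = 0.62 (door handles to 0.58), from y = 0.065 to the right; carry things past in front of it.
- liner_a: Thin black rubber disc, 72 mm across and 3 mm thick, fixed on the floor of one well of the rack. Origin: centre of its underside, on the well's axis; things stand on its top face, 3 mm above the origin, 9 mm below the rack's top face. It marks the well at y = +86 mm of the rack.
- liner_b: Thin black rubber disc, 72 mm across and 3 mm thick, fixed on the floor of one well of the rack. Origin: centre of its underside, on the well's axis; things stand on its top face, 3 mm above the origin, 9 mm below the rack's top face. It marks the middle well of the rack.
- liner_c: Thin black rubber disc, 72 mm across and 3 mm thick, fixed on the floor of one well of the rack. Origin: centre of its underside, on the well's axis; things stand on its top face, 3 mm above the origin, 9 mm below the rack's top face. It marks the well at y = -86 mm of the rack.
- liner_end: Thin black rubber disc, 72 mm across and 3 mm thick, fixed on the floor of one well of the rack. Origin: centre of its underside, on the well's axis; things stand on its top face, 3 mm above the origin, 9 mm below the rack's top face. It marks the free end well, at the end of the rack away from the oil bottle (y = +172 or -172 mm).

How it is judged:
At the end, for the whole second after the job is handed in: From the oil bottle's end the wells hold: oil bottle, pepper mill, spice jar, salt shaker, mustard jar; each of the four down in its well (within 18 mm of the liner's centre, underside within 3 mm of its top), upright within 0.1 rad, at rest; the oil bottle still upright in its well (((y of oil_bottle in the frame of rack above 0 m and horizontal distance between pepper_mill and liner_a below 0.018 m and z of pepper_mill in the frame of liner_a below 0.006 m and horizontal distance between spice_jar and liner_b below 0.018 m and z of spice_jar in the frame of liner_b below 0.006 m and horizontal distance between salt_shaker and liner_c below 0.018 m and z of salt_shaker in the frame of liner_c below 0.006 m and horizontal distance between mustard_jar and liner_end below 0.018 m and z of mustard_jar in the frame of liner_end below 0.006 m) or (y of oil_bottle in the frame of rack below 0 m and horizontal distance between pepper_mill and liner_c below 0.018 m and z of pepper_mill in the frame of liner_c below 0.006 m and horizontal distance between spice_jar and liner_b below 0.018 m and z of spice_jar in the frame of liner_b below 0.006 m and horizontal distance between salt_shaker and liner_a below 0.018 m and z of salt_shaker in the frame of liner_a below 0.006 m and horizontal distance between mustard_jar and liner_end below 0.018 m and z of mustard_jar in the frame of liner_end below 0.006 m)) and angle between each of pepper_mill, spice_jar, salt_shaker, mustard_jar, oil_bottle's own z axis and vertical below 0.1 rad and linear speed of each of pepper_mill, spice_jar, salt_shaker, mustard_jar below 0.02 m/s); the robot touches nothing.
It fails at once if the oil bottle is knocked over or taken out of its well (distance of oil_bottle from where it was at the start of the episode above 0.025 m or angle between oil_bottle's own z axis and vertical above 0.35 rad).
It also fails if it takes over 147 s, if anything falls off the work surface, if the arm or the gripper's body presses on something with over 40 N, if the wrist force passes 120 N, or if a joint passes its speed limit or range.

### The arm

A 6-joint arm with a two-finger parallel gripper is mounted at the origin on a cart in front of the work surface, level with it; the furniture and walls round the work are solid. World frame = base frame: x ahead of the robot, y to its left, z up, the work surface at z = 0. Lengths are in m, angles in rad, forces in N, time in s.
With the tool pointing down it reaches from about 0.25 to 0.775 m from the base axis. Payload 4 kg.
Tool frame: the origin (TCP) lies midway between the tips of the shut fingers; the grasp point (between the pads) lies 19 mm behind it; z points along the fingers, y is the line along which they close (so a half turn about z gives the same grasp; the last joint's range is limited). The gripper opens to 85 mm and grips with 20 to 120 N. Pads are 22 mm wide; open, the fingers measure 114 mm over their backs; the gripper's body (76 mm by 85 mm) begins 54 mm behind the grasp point. The pads swing forward as they close: fully open they stand 13 mm farther back than shut.
Start: joints at [1.232, 0.087, 1.371, -0, 1.684, -0.103], TCP at [0.128, 0.535, 0.231] pointing down, gripper open.
Joint ranges: [-3.1, 3.1], [-0.76, 2.03], [0.27, 2.55], [-1.08, 4.22], [0.17, 2.65], [-2.57, 2.57]. Speed limits (rad/s): [2.79, 2.79, 3.14, 3.14, 3.14, 3.14].

### API

Orientations are given as a 3x3 rotation matrix whose columns are the frame's x, y, z axes.
In Python, from cell import telemetry, grab_frame, ticket gives the robot as it stands.
- The arm moves only by the tool carry_out, never from a script. Its argument "rows" is one flat list of numbers, 6 for each row, row after row: the shift along the world's x, y, z in units of 30 mm (1.0 is 30 mm), then the turn, a rotation vector about the world's x, y, z in units of 5 degrees (1.0 is 5 degrees). A call has 1 to 10 rows; each row shifts and turns the commanded pose from where the row before left it; what a row does not reach is not made up. A row lasts 1/12 s, in which the tool goes at most 41.7 mm and 7.16 degrees, less where a joint would pass 70% of its speed; a pose out of reach is approached as far as the arm can. A call is refused whole if a number of a shift passes 1 or a number of a turn 1, either way. A call with a gripper value outside its range is refused whole. "jaw" is the closure, from -1 (fully open) to 1 (shut), set as the call begins (left out, the last holds). The fingers move at their own pace and stop on an object; the grip force is fixed at half the most. Time passes only in rows, so rows that do not move let the fingers close. It gives the time, the measured TCP pose, the force, the opening and the grip force at its end, in the units of the state.
- telemetry.sense(): the state, without advancing time (a new reading comes with each control period).
- grab_frame(name): name is "side" or "top"; returns a dict with "pixels" (480x640x3 uint8, red, green, blue), "depth" (480x640 float32, m along the optical axis (not along the pixel's ray), 0 where there is no reading), "fovy" (degrees; the focal length in pixels is half the picture's height over the tangent of half this angle, whatever the lens; pixels are square), "cx", "cy" (the principal point, pixels), "dist" ([k1, k2, p1, p2, k3] as OpenCV has them; the pictures are not rectified), "R" (3x3) and "t" (3): a world point X has camera coordinates R X + t. Camera axes: x right, y down, z forward; pixel columns grow to the right and rows downward; lengths in m; the calibration is good to about 2 mm. A picture is of the moment at which its call begins.
- ticket.finish_job(): hands the job in; it is judged then, once.
The state is a dict: "time_s": time; "joints": joint angles; "dq": joint speeds; "joint_efforts": joint torques, N m; "tcp_pos": TCP position; "orientation": TCP orientation; "force": force on the tool from outside, world axes, zero at the start; "moment": the same for the moment, N m; "grip_width": finger opening in m; "gripper_force": force on a finger pad.
Only numpy, scipy, OpenCV 4.12 (cv2) and the standard library are available. Lean on these libraries where they do the work, as an engineer would, in place of code of your own. Each camera call takes 0.05 s, during which the arm holds its last target. There are 200 camera calls.

## Working session

There is one attempt and no reset: what is moved stays moved. The work goes in short steps, Python scripts to look and compute and a tool call to move; the robot and the scene stay as the last step left them, time stands still between calls to the robot, and variables do not carry over. Pictures are saved under pics/ and viewed, at most 14 in all, crops included, and the job is handed in when it is done.

Besides the shell and the picture viewer there is one more tool, called after ">>>" as name(argument=value, ...), one argument or row to a line, values as JSON. carry_out: Moves the arm, as the interface text tells. Its arguments: {"type":"object","properties":{"rows":{"type":"array","items":{"type":"number"}},"jaw":{"type":"number"}},"required":["rows"]}

```bash
mkdir -p pics; ls; python3 - <<'E'
from cell import telemetry, grab_frame
import cv2,numpy as np
print(telemetry.sense())
for n in("top","side"):
    f=grab_frame(n); cv2.imwrite(f"pics/{n}0.png",f["pixels"][:,:,::-1]); np.savez(f"{n}0.npz",**f)
    print(n,f["fovy"],f["cx"],f["cy"],f["dist"],f["R"],f["t"])
E
```

```text
pics
{'time_s': 0.0, 'joints': array([ 1.23188850e+00,  8.79793027e-02,  1.37230973e+00,  3.51742903e-06,
        1.68358913e+00, -1.03115078e-01]), 'dq': array([-1.88899555e-03, -4.41173370e-04, -8.40152661e-04,  7.61712361e-05,
       -1.52690241e-03, -4.77192398e-05]), 'joint_efforts': array([-1.60978685e-03, -3.51894522e+01, -3.13256693e+01, -4.67203627e-04,
        1.14232113e-02, -1.15014473e-05]), 'tcp_pos': array([0.12832834, 0.5342941 , 0.2300977 ]), 'orientation': array([[-9.72329449e-01,  2.33612627e-01, -7.63131165e-04],
       [ 2.33613751e-01,  9.72327092e-01, -2.15434592e-03],
       [ 2.38730697e-04, -2.27301192e-03, -9.99997388e-01]]), 'force': array([ 0.14829666, -0.01684262, -0.10844825]), 'moment': array([0.01234549, 0.00765735, 0.00352662]), 'gripper_force': 0.0, 'grip_width': 0.08597776258363912}
top 57.490494809550015 319.412427426851 231.03555179715497 [-0.0050255  0.         0.         0.         0.       ] [[-0.00434938 -0.99995448 -0.00849185]
 [-0.99630908  0.00506122 -0.08568894]
 [ 0.08572801  0.00808781 -0.99628575]] [1.09149309e-04 5.28882433e-01 9.66212079e-01]
side 52.99570791156616 323.44066217189936 239.793201234669 [-0.11319874  0.          0.          0.          0.        ] [[ 0.76543749 -0.64294057 -0.02707173]
 [-0.3125458  -0.33466168 -0.88899757]
 [ 0.56251273  0.68893322 -0.45711097]] [-0.40188549  0.21689723  0.91443841]
```

View pics/top0.png

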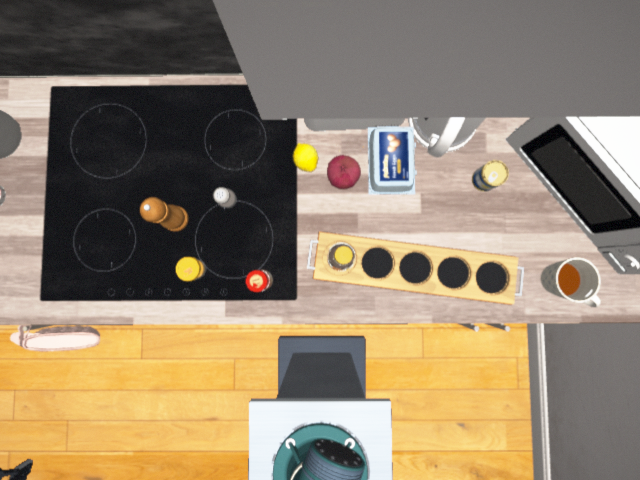

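View pics/side0.png

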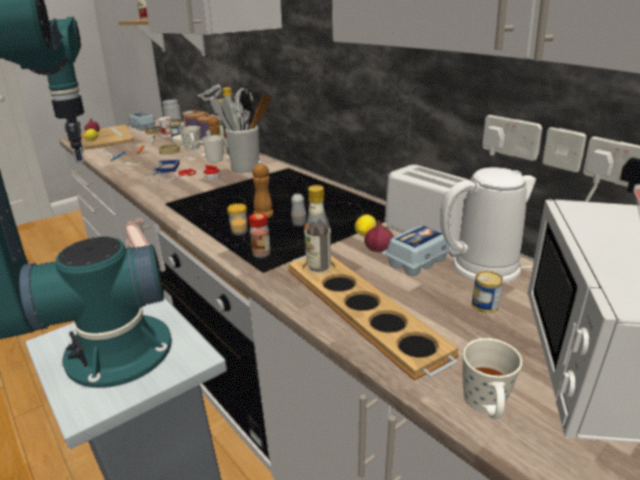

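The top view shows the pepper mill head at (152,209), mustard at (188,268), salt at (224,196) and spice at (258,281). The oil bottle is at the rack's left end (342,256), and the black wells run at (377,263), (416,267), (453,272) and (492,277). The side view agrees, so the order from the left is oil, pepper (a), spice (b), salt (c), mustard (end).

```bash
cat > h.py <<'E'
import numpy as np,cv2
def load(n): return dict(np.load(n))
def cam(f):
    h,w=f["depth"].shape; fl=h/2/np.tan(np.radians(float(f["fovy"]))/2)
    return np.array([[fl,0,float(f["cx"])],[0,fl,float(f["cy"])],[0,0,1]])
def rays(f,px):
    p=cv2.undistortPoints(np.float64(px).reshape(-1,1,2),cam(f),f["dist"])[:,0]
    return np.c_[p,np.ones(len(p))]@f["R"], -f["R"].T@f["t"]
def onplane(f,px,z):
    d,c=rays(f,px); return c+d*((z-c[2])/d[:,2])[:,None]
def cloud(f):
    h,w=f["depth"].shape; v,u=np.mgrid[:h,:w]; d,c=rays(f,np.c_[u.ravel(),v.ravel()])
    P=c+d*f["depth"].reshape(-1,1); P[f["depth"].ravel()<=0]=np.nan
    return P.reshape(h,w,3)
def blobs(mask,amin=60):
    n,l,s,c=cv2.connectedComponentsWithStats(mask.astype(np.uint8))
    return [(s[i,4],c[i],s[i,:4]) for i in range(1,n) if s[i,4]>amin]
E
python3 - <<'E'
from h import *
np.set_printoptions(precision=4,suppress=True)
t=load("top0.npz"); s=load("side0.npz")
P=cloud(t); hsv=cv2.cvtColor(t["pixels"],cv2.COLOR_RGB2HSV)
print("glass z",np.nanmedian(P[210:215,100:120,2]))
# wells
roi=np.zeros((480,640),bool); roi[225:310,355:520]=1
w=sorted([(b[1][0],b) for b in blobs(roi&(hsv[...,2]<60),300)],key=lambda a:a[0])
W=[]
for _,b in w:
    q=onplane(t,b[1],.017)[0]; W.append(q); print("well",b[0],b[1],q)
W=np.array(W); print(np.linalg.norm(np.diff(W,axis=0),axis=1))
for n,(u0,u1,v0,v1),z0,zt in [("pepper",(130,195,190,235),.125,.146),("spice",(240,275,265,296),.1,.112),("salt",(208,240,182,212),.085,.096),("mustard",(170,210,252,284),.07,.081),("oil",(325,360,238,275),.18,.222)]:
    Q=P[v0:v1,u0:u1]; m=Q[...,2]>z0
    vv,uu=np.nonzero(m); pts=Q[m]
    (cx,cy),r=cv2.minEnclosingCircle(pts[:,:2].astype(np.float32))
    px=np.array([uu.mean()+u0,vv.mean()+v0])
    print(n,len(pts),"zmax",pts[:,2].max(),"mean",pts.mean(0),"circ",cx,cy,r,"ray",px,onplane(t,px,zt)[0])
E
```

```text
glass z 0.0040240960753250565
well 651 [376.8786 262.4823] [ 0.4575 -0.1317  0.017 ]
well 658 [414.7401 267.3556] [ 0.4461 -0.2168  0.017 ]
well 661 [452.7428 272.289 ] [ 0.4347 -0.302   0.017 ]
well 663 [490.9382 277.2051] [ 0.4233 -0.3873  0.017 ]
[0.0858 0.0859 0.0861]
pepper 549 zmax 0.17494468759616977 mean [0.5607 0.3247 0.1539] circ 0.5622373819351196 0.33066830039024353 0.02534554712474346 ray [153.1457 210.1366] [0.5618 0.3279 0.146 ]
spice 371 zmax 0.11561135010433665 mean [0.4195 0.126  0.1102] circ 0.4190729260444641 0.1263575702905655 0.022152571007609367 ray [256.434  281.0566] [0.4195 0.1257 0.112 ]
salt 155 zmax 0.09783770988385543 mean [0.6014 0.2071 0.0905] circ 0.6016616821289062 0.20703496038913727 0.01580185629427433 ray [220.3806 194.8065] [0.6004 0.2058 0.096 ]
mustard 479 zmax 0.0848864969497054 mean [0.4448 0.2768 0.0786] circ 0.44482171535491943 0.277694970369339 0.026192663237452507 ray [187.8372 268.9269] [0.4448 0.2761 0.081 ]
oil 267 zmax 0.2244488914809779 mean [ 0.4678 -0.0463  0.2202] circ 0.4682484567165375 -0.04686059430241585 0.016815196722745895 ray [343.0637 255.3521] [ 0.4677 -0.0462  0.222 ]
```

>>> carry_out(
  rows=[0.6, -0.5, 0, 0, 0, -1, 0.6, -0.5, 0, 0, 0, -1, 0.6, -0.5, 0, 0, 0, -1, 0.6, -0.5, 0, 0, 0, -1, 0.6, -0.5, 0, 0, 0, -1, 0.6, -0.5, 0, 0, 0, -1, 0.6, -0.5, 0, 0, 0, -1, 0.6, -0.5, 0, 0, 0, -1, 0.6, -0.5, 0, 0, 0, -1, 0.6, -0.5, 0, 0, 0, -1],
  jaw=-1,
)

```text
time_s: 0.93
tcp_pos: [0.309, 0.3838, 0.2308]
orientation: [[-0.442, 0.897, -0.001], [0.897, 0.442, -0.001], [-0.0, -0.001, -1.0]]
force: [-0.4, -0.2, 0.2]
grip_width: 0.0854
gripper_force: 0.0
```

>>> carry_out(
  rows=[0.6, -0.5, 0, 0, 0, -1, 0.6, -0.5, 0, 0, 0, -1, 0.6, -0.5, 0, 0, 0, -1, 0.6, -0.5, 0, 0, 0, -1, 0.6, -0.5, 0, 0, 0, -1, 0.6, -0.5, 0, 0, 0, -1, 0.6, -0.5, 0, 0, 0, -0.8, 0.3, -0.1, 0, 0, 0, 0, 0, 0, 0, 0, 0, 0, 0, 0, 0, 0, 0, 0],
)

```text
time_s: 1.77
tcp_pos: [0.4432, 0.277, 0.2308]
orientation: [[0.13, 0.991, -0.002], [0.991, -0.13, 0.0], [-0.0, -0.002, -1.0]]
force: [0.1, -0.7, 0.0]
grip_width: 0.0852
gripper_force: 0.0
```

>>> carry_out(
  rows=[0.05, 0, -0.9, 0, 0, 0, 0, 0, -0.9, 0, 0, 0, 0, 0, -0.9, 0, 0, 0, 0, 0, -0.9, 0, 0, 0, 0, 0, -0.9, 0, 0, 0, 0, 0, -0.9, 0, 0, 0, 0, 0, -0.5, 0, 0, 0, 0, 0, -0.4, 0, 0, 0, 0, 0, 0, 0, 0, 0, 0, 0, 0, 0, 0, 0],
)

```text
time_s: 2.6
tcp_pos: [0.4444, 0.2774, 0.0424]
orientation: [[0.129, 0.992, -0.001], [0.992, -0.129, -0.0], [-0.0, -0.001, -1.0]]
force: [-0.1, 0.2, 0.1]
grip_width: 0.0854
gripper_force: 0.0
```

>>> carry_out(
  rows=[0, 0, 0, 0, 0, 0, 0, 0, 0, 0, 0, 0, 0, 0, 0, 0, 0, 0, 0, 0, 0, 0, 0, 0, 0, 0, 0, 0, 0, 0, 0, 0, 0, 0, 0, 0, 0, 0, 0, 0, 0, 0, 0, 0, 0, 0, 0, 0, 0, 0, 0, 0, 0, 0, 0, 0, 0, 0, 0, 0],
  jaw=1,
)

```text
time_s: 3.43
tcp_pos: [0.4461, 0.2773, 0.0442]
orientation: [[0.131, 0.991, 0.003], [0.991, -0.131, 0.002], [0.002, 0.003, -1.0]]
force: [0.4, 0.5, 5.9]
grip_width: 0.0458
gripper_force: 61.3
```

>>> carry_out(
  rows=[0, 0, 0.5, 0, 0, 0, 0, 0, 1, 0, 0, 0, 0, 0, 1, 0, 0, 0, 0, 0, 1, 0, 0, 0, 0, -0.5, 1, 0, 0, 0, 0, -0.9, 0.9, 0, 0, 0, 0, -0.9, 0.9, 0, 0, 0, 0, -0.9, 0.9, 0, 0, 0, 0, -0.9, 0.9, 0, 0, 0, 0, -0.9, 0.2, 0, 0, 0],
)

```text
time_s: 4.27
tcp_pos: [0.4461, 0.1258, 0.2965]
orientation: [[0.13, 0.991, 0.008], [0.991, -0.13, 0.001], [0.002, 0.008, -1.0]]
force: [0.6, 0.3, -0.9]
grip_width: 0.0458
gripper_force: 61.7
```

>>> carry_out(
  rows=[0, -1, 0, 0, 0, 0, 0, -1, 0, 0, 0, 0, 0, -1, 0, 0, 0, 0, 0, -1, 0, 0, 0, 0, 0, -1, 0, 0, 0, 0, 0, -1, 0, 0, 0, 0, 0, -1, 0, 0, 0, 0, 0, -1, 0, 0, 0, 0, 0, -1, 0, 0, 0, 0, 0, -1, 0, 0, 0, 0],
)

```text
time_s: 5.1
tcp_pos: [0.4444, -0.1746, 0.2908]
orientation: [[0.131, 0.991, -0.001], [0.991, -0.131, 0.0], [0.0, -0.001, -1.0]]
force: [0.8, -0.4, -1.1]
grip_width: 0.0458
gripper_force: 61.7
```

>>> carry_out(
  rows=[-0.1, -1, 0, 0, 0, 0, -0.1, -1, 0, 0, 0, 0, -0.1, -1, 0, 0, 0, 0, -0.1, -1, 0, 0, 0, 0, -0.1, -1, 0, 0, 0, 0, -0.1, -1, 0, 0, 0, 0, -0.1, -0.7, 0, 0, 0, 0, -0.1, -0.4, 0, 0, 0, 0, 0, 0, 0, 0, 0, 0, 0, 0, 0, 0, 0, 0],
)

```text
time_s: 5.93
tcp_pos: [0.4208, -0.3858, 0.2907]
orientation: [[0.131, 0.991, -0.001], [0.991, -0.131, 0.002], [0.002, -0.001, -1.0]]
force: [-0.5, 0.7, -0.6]
grip_width: 0.0463
gripper_force: 61.7
```

```bash
cat > shot.py <<'E'
import sys,cv2
from cell import grab_frame
def shot(n,name,c):
    f=grab_frame(n); im=f["pixels"][c[2]:c[3],c[0]:c[1],::-1]
    cv2.imwrite("pics/"+name,cv2.resize(im,None,fx=2.5,fy=2.5,interpolation=cv2.INTER_CUBIC)); return f
if __name__=="__main__": shot(sys.argv[1],sys.argv[2],list(map(int,sys.argv[3:7])))
E
python3 shot.py side m1.png 290 590 180 410
```

```text
(no output)
```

View pics/m1.png

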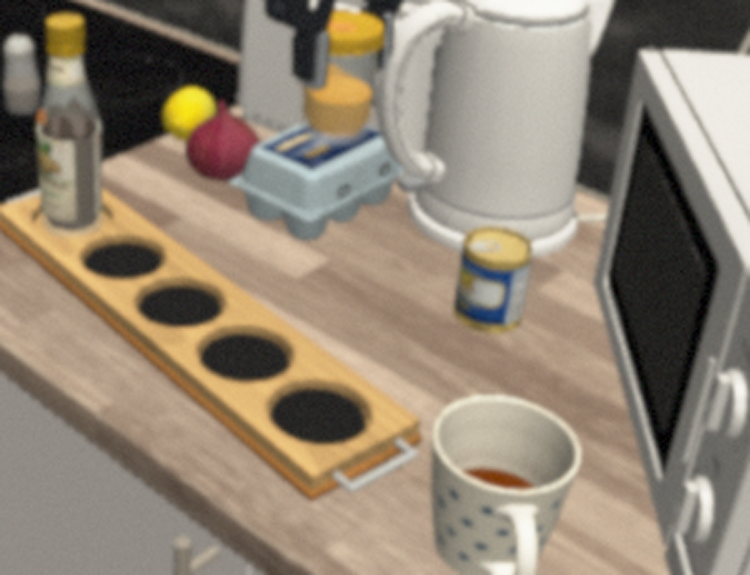

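>>> carry_out(
  rows=[0.08, -0.05, -1, 0, 0, 0, 0, 0, -1, 0, 0, 0, 0, 0, -1, 0, 0, 0, 0, 0, -1, 0, 0, 0, 0, 0, -1, 0, 0, 0, 0, 0, -1, 0, 0, 0, 0, 0, -0.9, 0, 0, 0, 0, 0, -0.5, 0, 0, 0, 0, 0, -0.25, 0, 0, 0, 0, 0, 0, 0, 0, 0],
)

```text
time_s: 6.82
tcp_pos: [0.423, -0.3853, 0.0601]
orientation: [[0.129, 0.992, -0.002], [0.992, -0.129, 0.003], [0.003, -0.003, -1.0]]
force: [-0.4, 0.2, 0.0]
grip_width: 0.0458
gripper_force: 61.7
```

>>> carry_out(
  rows=[0, 0, -0.05, 0, 0, 0, 0, 0, -0.05, 0, 0, 0, 0, 0, 0, 0, 0, 0, 0, 0, 0, 0, 0, 0],
)

```text
time_s: 7.15
tcp_pos: [0.4241, -0.3883, 0.0604]
orientation: [[0.131, 0.991, 0.002], [0.991, -0.131, -0.002], [-0.002, 0.002, -1.0]]
force: [1.4, 0.5, 0.2]
grip_width: 0.046
gripper_force: 61.7
```

>>> carry_out(
  rows=[0, 0, -0.05, 0, 0, 0, 0, 0, 0, 0, 0, 0, 0, 0, 0, 0, 0, 0],
)

```text
time_s: 7.4
tcp_pos: [0.4234, -0.3878, 0.0575]
orientation: [[0.131, 0.991, 0.0], [0.991, -0.131, -0.0], [-0.0, 0.0, -1.0]]
force: [-0.6, -0.7, -1.7]
grip_width: 0.0455
gripper_force: 61.7
```

>>> carry_out(
  rows=[0, 0, -0.05, 0, 0, 0, 0, 0, 0, 0, 0, 0, 0, 0, 0, 0, 0, 0],
)

```text
time_s: 7.65
tcp_pos: [0.4233, -0.3877, 0.0557]
orientation: [[0.131, 0.991, -0.0], [0.991, -0.131, 0.0], [0.0, -0.0, -1.0]]
force: [0.0, -0.3, -1.4]
grip_width: 0.0458
gripper_force: 61.8
```

>>> carry_out(
  rows=[0, 0, -0.05, 0, 0, 0, 0, 0, 0, 0, 0, 0, 0, 0, 0, 0, 0, 0],
)

```text
time_s: 7.9
tcp_pos: [0.4234, -0.3879, 0.0555]
orientation: [[0.131, 0.991, 0.0], [0.991, -0.131, -0.001], [-0.001, 0.0, -1.0]]
force: [-2.5, 1.7, 6.0]
grip_width: 0.0457
gripper_force: 62.4
```

>>> carry_out(
  rows=[0, 0, -0.04, 0, 0, 0, 0, 0, 0, 0, 0, 0, 0, 0, 0, 0, 0, 0],
)

```text
time_s: 8.15
tcp_pos: [0.4234, -0.3879, 0.0555]
orientation: [[0.131, 0.991, 0.0], [0.991, -0.131, -0.001], [-0.001, 0.0, -1.0]]
force: [-3.0, 3.0, 9.9]
grip_width: 0.0457
gripper_force: 63.2
```

>>> carry_out(
  rows=[0, 0, 0.05, 0, 0, 0, 0, 0, 0, 0, 0, 0, 0, 0, 0, 0, 0, 0, 0, 0, 0, 0, 0, 0, 0, 0, 0, 0, 0, 0, 0, 0, 0, 0, 0, 0, 0, 0, 0.2, 0, 0, 0, 0, 0, 0.5, 0, 0, 0, 0, 0, 1, 0, 0, 0, 0, 0, 1, 0, 0, 0],
  jaw=-1,
)

```text
time_s: 8.98
tcp_pos: [0.4226, -0.3869, 0.1353]
orientation: [[0.131, 0.991, -0.002], [0.991, -0.131, 0.003], [0.002, -0.003, -1.0]]
force: [0.8, -0.9, -0.1]
grip_width: 0.0856
gripper_force: 0.0
```

>>> carry_out(
  rows=[0, 0, 1, 0, 0, 0, 0, 0, 1, 0, 0, 0, 0, 0, 1, 0, 0, 0, 0, 0.6, 1, 0, 0, 0, 0, 1, 0.8, 0, 0, 0, 0, 1, 0, 0, 0, 0, 0, 1, 0, 0, 0, 0, 0, 1, 0, 0, 0, 0, 0, 1, 0, 0, 0, 0, 0, 1, 0, 0, 0, 0],
)

```text
time_s: 9.82
tcp_pos: [0.4231, -0.1883, 0.2802]
orientation: [[0.131, 0.991, 0.001], [0.991, -0.131, -0.0], [-0.0, 0.001, -1.0]]
force: [0.5, 1.3, -0.6]
grip_width: 0.085
gripper_force: 0.0
```

>>> carry_out(
  rows=[0, 1, 0, 0, 0, 0, 0, 1, 0, 0, 0, 0, 0, 1, 0, 0, 0, 0, 0, 1, 0, 0, 0, 0, 0, 1, 0, 0, 0, 0, 0, 1, 0, 0, 0, 0, 0, 1, 0, 0, 0, 0, 0, 1, 0, 0, 0, 0, 0, 1, 0, 0, 0, 0, 0, 0.8, 0, 0, 0, 0],
)

```text
time_s: 10.65
tcp_pos: [0.423, 0.1063, 0.2803]
orientation: [[0.129, 0.992, 0.001], [0.992, -0.129, 0.001], [0.001, 0.001, -1.0]]
force: [0.4, -0.7, -0.8]
grip_width: 0.0856
gripper_force: 0.0
```

>>> carry_out(
  rows=[-0.15, 0.7, 0, 0, 0, 0, 0, 0, 0, 0, 0, 0, 0, 0, 0, 0, 0, 0, 0, 0, 0, 0, 0, 0],
)

```text
time_s: 10.98
tcp_pos: [0.4189, 0.1249, 0.2799]
orientation: [[0.131, 0.991, 0.001], [0.991, -0.131, -0.001], [-0.0, 0.001, -1.0]]
force: [0.5, -0.9, 0.8]
grip_width: 0.0855
gripper_force: 0.0
```

>>> carry_out(
  rows=[0, 0.03, -1, 0, 0, 0, 0, 0, -1, 0, 0, 0, 0, 0, -1, 0, 0, 0, 0, 0, -1, 0, 0, 0, 0, 0, -1, 0, 0, 0, 0, 0, -1, 0, 0, 0, 0, 0, -0.6, 0, 0, 0, 0, 0, -0.27, 0, 0, 0, 0, 0, 0, 0, 0, 0, 0, 0, 0, 0, 0, 0],
)

```text
time_s: 11.82
tcp_pos: [0.4196, 0.1256, 0.0743]
orientation: [[0.132, 0.991, 0.001], [0.991, -0.132, -0.0], [0.0, 0.001, -1.0]]
force: [0.3, -0.4, 0.6]
grip_width: 0.0855
gripper_force: 0.0
```

>>> carry_out(
  rows=[0, 0, 0, 0, 0, 0, 0, 0, 0, 0, 0, 0, 0, 0, 0, 0, 0, 0, 0, 0, 0, 0, 0, 0, 0, 0, 0, 0, 0, 0, 0, 0, 0, 0, 0, 0, 0, 0, 0, 0, 0, 0, 0, 0, 0, 0, 0, 0, 0, 0, 0, 0, 0, 0, 0, 0, 0, 0, 0, 0],
  jaw=1,
)

```text
time_s: 12.65
tcp_pos: [0.4202, 0.1264, 0.0752]
orientation: [[0.131, 0.991, 0.003], [0.991, -0.131, 0.0], [0.001, 0.003, -1.0]]
force: [0.4, -0.3, 5.7]
grip_width: 0.0434
gripper_force: 60.5
```

>>> carry_out(
  rows=[0, 0, 0.5, 0, 0, 0, 0, 0, 1, 0, 0, 0, 0, 0, 1, 0, 0, 0, 0, 0, 1, 0, 0, 0, 0, 0, 1, 0, 0, 0, 0, 0, 1, 0, 0, 0, 0, 0, 1, 0, 0, 0, 0, -0.3, 1, 0, 0, 0, 0, -0.7, 0.8, 0, 0, 0, 0, -0.9, 0.2, 0, 0, 0],
)

```text
time_s: 13.48
tcp_pos: [0.4197, 0.0697, 0.3329]
orientation: [[0.127, 0.992, 0.007], [0.992, -0.127, 0.001], [0.002, 0.007, -1.0]]
force: [0.7, -0.8, -1.0]
grip_width: 0.0434
gripper_force: 61.2
```

>>> carry_out(
  rows=[0.1, -1, 0, 0, 0, 0, 0.1, -1, 0, 0, 0, 0, 0.1, -1, 0, 0, 0, 0, 0.1, -1, 0, 0, 0, 0, 0.1, -1, 0, 0, 0, 0, 0.1, -1, 0, 0, 0, 0, 0.1, -1, 0, 0, 0, 0, 0.1, -1, 0, 0, 0, 0, 0.06, -1, 0, 0, 0, 0, 0, -0.54, 0, 0, 0, 0],
)

```text
time_s: 14.32
tcp_pos: [0.4443, -0.2198, 0.3268]
orientation: [[0.133, 0.991, -0.003], [0.991, -0.133, 0.0], [0.0, -0.003, -1.0]]
force: [-0.2, 1.0, -1.1]
grip_width: 0.0433
gripper_force: 61.2
```

>>> carry_out(
  rows=[0, 0, 0, 0, 0, 0, 0, 0, 0, 0, 0, 0, 0, 0, 0, 0, 0, 0, 0, 0, 0, 0, 0, 0],
)

```text
time_s: 14.65
tcp_pos: [0.4447, -0.2159, 0.3285]
orientation: [[0.129, 0.992, 0.0], [0.992, -0.129, 0.0], [0.0, 0.0, -1.0]]
force: [0.3, -0.5, -1.0]
grip_width: 0.0434
gripper_force: 61.2
```

```bash
python3 shot.py side m2.png 290 590 140 370
```

```text
(no output)
```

View pics/m2.png

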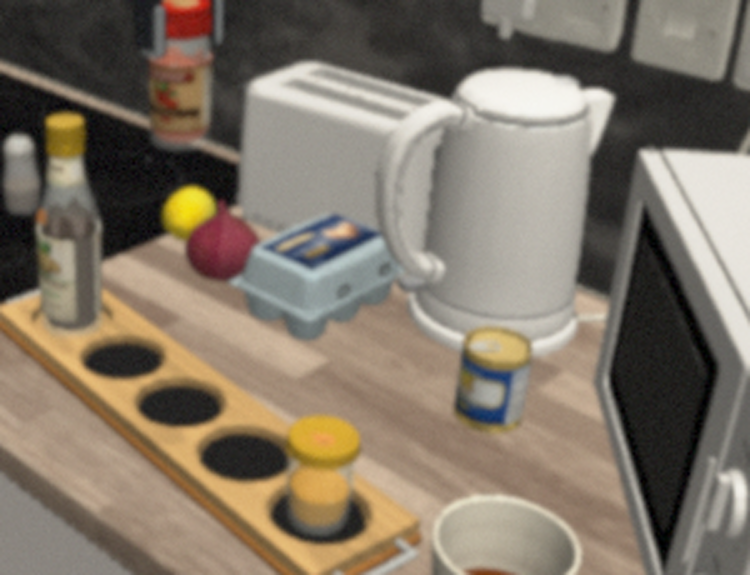

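Mustard stands centred in the end well (320,510 in the crop), and the spice jar hangs upright, gripped by its cap.

>>> carry_out(
  rows=[0.04, -0.02, -1, 0, 0, 0, 0, 0, -1, 0, 0, 0, 0, 0, -1, 0, 0, 0, 0, 0, -1, 0, 0, 0, 0, 0, -1, 0, 0, 0, 0, 0, -1, 0, 0, 0, 0, 0, -1, 0, 0, 0, 0, 0, -0.6, 0, 0, 0, 0, 0, -0.35, 0, 0, 0, 0, 0, 0, 0, 0, 0],
)

```text
time_s: 15.53
tcp_pos: [0.4454, -0.2164, 0.0887]
orientation: [[0.129, 0.992, -0.002], [0.992, -0.129, 0.001], [0.001, -0.002, -1.0]]
force: [0.1, -0.7, -1.7]
grip_width: 0.043
gripper_force: 62.1
```

>>> carry_out(
  rows=[0, 0, -0.05, 0, 0, 0, 0, 0, 0, 0, 0, 0, 0, 0, 0, 0, 0, 0, 0, 0, 0, 0, 0, 0],
)

```text
time_s: 15.87
tcp_pos: [0.4466, -0.218, 0.0899]
orientation: [[0.131, 0.991, 0.002], [0.991, -0.131, -0.001], [-0.001, 0.002, -1.0]]
force: [-1.1, -0.5, -1.1]
grip_width: 0.0432
gripper_force: 62.1
```

>>> carry_out(
  rows=[0, 0, -0.05, 0, 0, 0, 0, 0, 0, 0, 0, 0, 0, 0, 0, 0, 0, 0, 0, 0, 0, 0, 0, 0],
)

```text
time_s: 16.2
tcp_pos: [0.4459, -0.2176, 0.0871]
orientation: [[0.131, 0.991, 0.0], [0.991, -0.131, -0.0], [0.0, 0.0, -1.0]]
force: [-0.2, -0.2, -1.8]
grip_width: 0.0431
gripper_force: 62.1
```

>>> carry_out(
  rows=[0, 0, -0.05, 0, 0, 0, 0, 0, 0, 0, 0, 0, 0, 0, 0, 0, 0, 0, 0, 0, 0, 0, 0, 0],
)

```text
time_s: 16.53
tcp_pos: [0.4461, -0.2179, 0.0865]
orientation: [[0.131, 0.991, 0.001], [0.991, -0.131, -0.001], [-0.001, 0.001, -1.0]]
force: [-1.4, 0.4, 6.3]
grip_width: 0.0437
gripper_force: 62.3
```

>>> carry_out(
  rows=[0, 0, -0.03, 0, 0, 0, 0, 0, 0, 0, 0, 0, 0, 0, 0, 0, 0, 0, 0, 0, 0, 0, 0, 0],
)

```text
time_s: 16.87
tcp_pos: [0.4462, -0.218, 0.0865]
orientation: [[0.131, 0.991, 0.001], [0.991, -0.131, -0.001], [-0.001, 0.001, -1.0]]
force: [-2.4, 1.1, 9.4]
grip_width: 0.0433
gripper_force: 62.9
```

>>> carry_out(
  rows=[0, 0, 0.05, 0, 0, 0, 0, 0, 0, 0, 0, 0, 0, 0, 0, 0, 0, 0, 0, 0, 0, 0, 0, 0, 0, 0, 0, 0, 0, 0, 0, 0, 0, 0, 0, 0, 0, 0, 0.2, 0, 0, 0, 0, 0, 0.5, 0, 0, 0, 0, 0, 1, 0, 0, 0, 0, 0, 1, 0, 0, 0],
  jaw=-1,
)

```text
time_s: 17.7
tcp_pos: [0.445, -0.217, 0.167]
orientation: [[0.131, 0.991, -0.003], [0.991, -0.131, 0.002], [0.001, -0.003, -1.0]]
force: [0.9, -0.8, 0.7]
grip_width: 0.0852
gripper_force: 0.0
```

>>> carry_out(
  rows=[0, 0, 1, 0, 0, 0, 0, 0, 1, 0, 0, 0, 0, 0, 1, 0, 0, 0, 0, 0.6, 1, 0, 0, 0, 0, 1, 0, 0, 0, 0, 0, 1, 0, 0, 0, 0, 0, 1, 0, 0, 0, 0, 0.4, 1, 0, 0, 0, 0, 0.4, 1, 0, 0, 0, 0, 0.4, 1, 0, 0, 0, 0],
)

```text
time_s: 18.53
tcp_pos: [0.482, -0.0182, 0.288]
orientation: [[0.131, 0.991, 0.002], [0.991, -0.131, -0.0], [-0.0, 0.002, -1.0]]
force: [1.4, -0.7, -0.2]
grip_width: 0.0858
gripper_force: 0.0
```

>>> carry_out(
  rows=[0.5, 1, 0, 0, 0, 0, 0.5, 1, 0, 0, 0, 0, 0.5, 1, 0, 0, 0, 0, 0.5, 1, 0, 0, 0, 0, 0.5, 1, 0, 0, 0, 0, 0.5, 1, 0, 0, 0, 0, 0.5, 1, 0, 0, 0, 0, 0.46, 0.55, 0, 0, 0, 0, 0, 0, 0, 0, 0, 0, 0, 0, 0, 0, 0, 0],
)

```text
time_s: 19.37
tcp_pos: [0.6008, 0.2076, 0.2863]
orientation: [[0.129, 0.992, -0.002], [0.992, -0.129, -0.001], [-0.001, -0.001, -1.0]]
force: [0.1, -0.3, 0.1]
grip_width: 0.0854
gripper_force: 0.0
```

>>> carry_out(
  rows=[0, -0.03, -1, 0, 0, 0, 0, 0, -1, 0, 0, 0, 0, 0, -1, 0, 0, 0, 0, 0, -1, 0, 0, 0, 0, 0, -1, 0, 0, 0, 0, 0, -1, 0, 0, 0, 0, 0, -1, 0, 0, 0, 0, 0, -0.9, 0, 0, 0, 0, 0, -0.5, 0, 0, 0, 0, 0, 0, 0, 0, 0],
)

```text
time_s: 20.2
tcp_pos: [0.5971, 0.2037, 0.0306]
orientation: [[0.132, 0.991, -0.009], [0.991, -0.132, -0.003], [-0.004, -0.009, -1.0]]
force: [-0.8, -0.8, -0.9]
grip_width: 0.0856
gripper_force: 0.0
```

>>> carry_out(
  rows=[0, 0, 0, 0, 0, 0, 0, 0, 0, 0, 0, 0, 0, 0, 0, 0, 0, 0, 0, 0, 0, 0, 0, 0, 0, 0, 0, 0, 0, 0, 0, 0, 0, 0, 0, 0, 0, 0, 0, 0, 0, 0, 0, 0, 0, 0, 0, 0, 0, 0, 0, 0, 0, 0, 0, 0, 0, 0, 0, 0],
  jaw=1,
)

```text
time_s: 21.03
tcp_pos: [0.6028, 0.2066, 0.0386]
orientation: [[0.131, 0.991, 0.006], [0.991, -0.131, 0.001], [0.002, 0.006, -1.0]]
force: [1.3, 0.5, 6.0]
grip_width: 0.0368
gripper_force: 59.8
```

>>> carry_out(
  rows=[0, 0, 0.2, 0, 0, 0, 0, 0, 0.5, 0, 0, 0, 0, 0, 0.7, 0, 0, 0, 0, 0, 0.6, 0, 0, 0, 0, 0, 0, 0, 0, 0, 0, 0, 0, 0, 0, 0],
)

```text
time_s: 21.53
tcp_pos: [0.6014, 0.2062, 0.0966]
orientation: [[0.131, 0.991, 0.003], [0.991, -0.131, 0.001], [0.001, 0.003, -1.0]]
force: [0.1, 0.7, -0.5]
grip_width: 0.0374
gripper_force: 59.5
```

```bash
python3 shot.py side m3.png 200 400 120 290
```

```text
(no output)
```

View pics/m3.png

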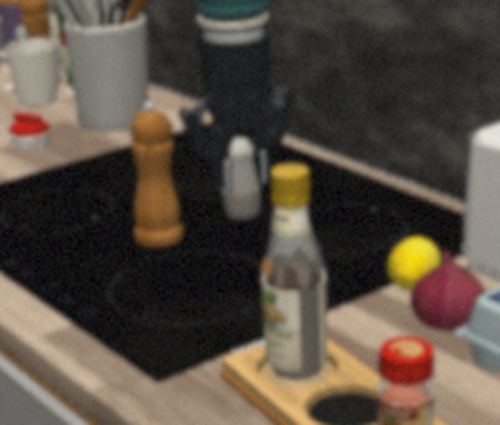

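>>> carry_out(
  rows=[0, 0, 1, 0, 0, 0, 0, 0, 1, 0, 0, 0, -0.5, 0, 1, 0, 0, 0, -0.8, 0, 1, 0, 0, 0, -0.8, 0, 1, 0, 0, 0, -0.8, 0, 1, 0, 0, 0, -0.8, -0.5, 0.45, 0, 0, 0, -0.7, -1, 0, 0, 0, 0, -0.6, -1, 0, 0, 0, 0, -0.3, -1, 0, 0, 0, 0],
)

```text
time_s: 22.42
tcp_pos: [0.4392, 0.1005, 0.2874]
orientation: [[0.128, 0.992, -0.003], [0.992, -0.128, -0.0], [-0.001, -0.003, -1.0]]
force: [1.7, -0.0, -1.3]
grip_width: 0.0368
gripper_force: 59.7
```

>>> carry_out(
  rows=[0, -1, 0, 0, 0, 0, 0, -1, 0, 0, 0, 0, 0, -1, 0, 0, 0, 0, 0, -1, 0, 0, 0, 0, 0, -1, 0, 0, 0, 0, 0, -1, 0, 0, 0, 0, 0, -1, 0, 0, 0, 0, 0, -1, 0, 0, 0, 0, 0, -1, 0, 0, 0, 0, 0, -1, 0, 0, 0, 0],
)

```text
time_s: 23.25
tcp_pos: [0.4409, -0.2002, 0.2863]
orientation: [[0.131, 0.991, -0.003], [0.991, -0.131, 0.002], [0.002, -0.004, -1.0]]
force: [0.1, 0.4, -0.7]
grip_width: 0.0372
gripper_force: 59.7
```

>>> carry_out(
  rows=[-0.1, -1, 0, 0, 0, 0, -0.1, -1, 0, 0, 0, 0, -0.06, -0.9, 0, 0, 0, 0, 0, -0.5, 0, 0, 0, 0, 0, 0, 0, 0, 0, 0, 0, 0, 0, 0, 0, 0, 0, 0, 0, 0, 0, 0],
)

```text
time_s: 23.83
tcp_pos: [0.434, -0.2998, 0.2879]
orientation: [[0.13, 0.992, -0.001], [0.992, -0.13, 0.002], [0.002, -0.001, -1.0]]
force: [0.3, 0.8, -0.4]
grip_width: 0.0369
gripper_force: 59.7
```

>>> carry_out(
  rows=[0.03, -0.04, -1, 0, 0, 0, 0, 0, -1, 0, 0, 0, 0, 0, -1, 0, 0, 0, 0, 0, -1, 0, 0, 0, 0, 0, -1, 0, 0, 0, 0, 0, -1, 0, 0, 0, 0, 0, -0.9, 0, 0, 0, 0, 0, -0.6, 0, 0, 0, 0, 0, -0.35, 0, 0, 0, 0, 0, 0, 0, 0, 0],
)

```text
time_s: 24.67
tcp_pos: [0.4344, -0.3002, 0.0518]
orientation: [[0.129, 0.992, -0.002], [0.992, -0.129, 0.002], [0.002, -0.002, -1.0]]
force: [-0.2, 0.4, -0.5]
grip_width: 0.0369
gripper_force: 60.1
```

>>> carry_out(
  rows=[0, 0, 0, 0, 0, 0, 0, 0, 0, 0, 0, 0, 0, 0, 0, 0, 0, 0, 0, 0, 0, 0, 0, 0],
)

```text
time_s: 25.0
tcp_pos: [0.4354, -0.3025, 0.0543]
orientation: [[0.13, 0.991, 0.002], [0.991, -0.13, -0.001], [-0.001, 0.002, -1.0]]
force: [0.1, 0.0, -0.9]
grip_width: 0.037
gripper_force: 60.1
```

>>> carry_out(
  rows=[0, 0, -0.05, 0, 0, 0, 0, 0, 0, 0, 0, 0, 0, 0, 0, 0, 0, 0, 0, 0, 0, 0, 0, 0],
)

```text
time_s: 25.33
tcp_pos: [0.4347, -0.3022, 0.0516]
orientation: [[0.131, 0.991, 0.0], [0.991, -0.131, 0.0], [0.0, 0.0, -1.0]]
force: [-0.3, -0.4, -0.7]
grip_width: 0.0371
gripper_force: 60.1
```

>>> carry_out(
  rows=[0, 0, -0.05, 0, 0, 0, 0, 0, 0, 0, 0, 0, 0, 0, 0, 0, 0, 0, 0, 0, 0, 0, 0, 0],
)

```text
time_s: 25.67
tcp_pos: [0.4348, -0.3022, 0.0501]
orientation: [[0.131, 0.991, 0.0], [0.991, -0.131, -0.0], [-0.0, 0.0, -1.0]]
force: [0.9, -0.3, -0.2]
grip_width: 0.0367
gripper_force: 60.2
```

>>> carry_out(
  rows=[0, 0, -0.05, 0, 0, 0, 0, 0, 0, 0, 0, 0, 0, 0, 0, 0, 0, 0, 0, 0, 0, 0, 0, 0],
)

```text
time_s: 26.0
tcp_pos: [0.4348, -0.3025, 0.05]
orientation: [[0.131, 0.991, 0.0], [0.991, -0.131, -0.001], [-0.001, 0.0, -1.0]]
force: [-2.1, 0.9, 6.1]
grip_width: 0.037
gripper_force: 61.1
```

>>> carry_out(
  rows=[0, 0, -0.04, 0, 0, 0, 0, 0, 0, 0, 0, 0, 0, 0, 0, 0, 0, 0, 0, 0, 0, 0, 0, 0],
)

```text
time_s: 26.33
tcp_pos: [0.4349, -0.3028, 0.05]
orientation: [[0.131, 0.991, 0.001], [0.991, -0.131, -0.001], [-0.001, 0.001, -1.0]]
force: [-4.2, 2.2, 11.6]
grip_width: 0.0369
gripper_force: 61.9
```

>>> carry_out(
  rows=[0, 0, 0.05, 0, 0, 0, 0, 0, 0, 0, 0, 0, 0, 0, 0, 0, 0, 0, 0, 0, 0, 0, 0, 0, 0, 0, 0, 0, 0, 0, 0, 0, 0, 0, 0, 0, 0, 0, 0.2, 0, 0, 0, 0, 0, 0.5, 0, 0, 0, 0, 0, 1, 0, 0, 0, 0, 0, 1, 0, 0, 0],
  jaw=-1,
)

```text
time_s: 27.17
tcp_pos: [0.4339, -0.3014, 0.1297]
orientation: [[0.131, 0.991, -0.003], [0.991, -0.131, 0.002], [0.002, -0.003, -1.0]]
force: [1.1, -0.1, 0.7]
grip_width: 0.0854
gripper_force: 0.0
```

>>> carry_out(
  rows=[0, 0, 1, 0, 0, 0, 0, 0, 1, 0, 0, 0, 0, 0, 1, 0, 0, 0, 0, 0, 1, 0, 0, 0, 0, 0.6, 1, 0, 0, 0, 0, 1, 0.5, 0, 0, 0, 0, 1, 0, 0, 0, 0, 0, 1, 0, 0, 0, 0, 0, 1, 0, 0, 0, 0, 0, 1, 0, 0, 0, 0],
)

```text
time_s: 28.0
tcp_pos: [0.4345, -0.1329, 0.2956]
orientation: [[0.131, 0.991, 0.001], [0.991, -0.131, -0.0], [-0.0, 0.001, -1.0]]
force: [0.6, 0.0, 0.3]
grip_width: 0.085
gripper_force: 0.0
```

>>> carry_out(
  rows=[0, 1, 0, 0, 0, 0, 0, 1, 0, 0, 0, 0, 0, 1, 0, 0, 0, 0, 0, 1, 0, 0, 0, 0, 0.2, 1, 0, 0, 0, 0, 0.4, 1, 0, 0, 0, 0, 0.4, 1, 0, 0, 0, 0, 0.4, 1, 0, 0, 0, 0, 0.4, 1, 0, 0, 0, 0, 0.4, 1, 0, 0, 0, 0],
)

```text
time_s: 28.83
tcp_pos: [0.501, 0.1675, 0.2955]
orientation: [[0.13, 0.991, 0.001], [0.991, -0.13, 0.0], [0.0, 0.001, -1.0]]
force: [0.5, -0.9, 0.5]
grip_width: 0.0855
gripper_force: 0.0
```

>>> carry_out(
  rows=[0.4, 1, 0, 0, 0, 0, 0.4, 1, 0, 0, 0, 0, 0.4, 1, 0, 0, 0, 0, 0.4, 1, 0, 0, 0, 0, 0.4, 1, 0, 0, 0, 0, 0, 0.4, 0, 0, 0, 0, 0, 0, 0, 0, 0, 0, 0, 0, 0, 0, 0, 0, 0, 0, 0, 0, 0, 0, 0, 0, 0, 0, 0, 0],
)

```text
time_s: 29.67
tcp_pos: [0.5607, 0.3263, 0.2959]
orientation: [[0.132, 0.991, 0.001], [0.991, -0.132, -0.0], [0.0, 0.001, -1.0]]
force: [-0.3, -0.3, -0.0]
grip_width: 0.0856
gripper_force: 0.0
```

```bash
python3 shot.py side m4.png 200 500 120 350
```

```text
(no output)
```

View pics/m4.png

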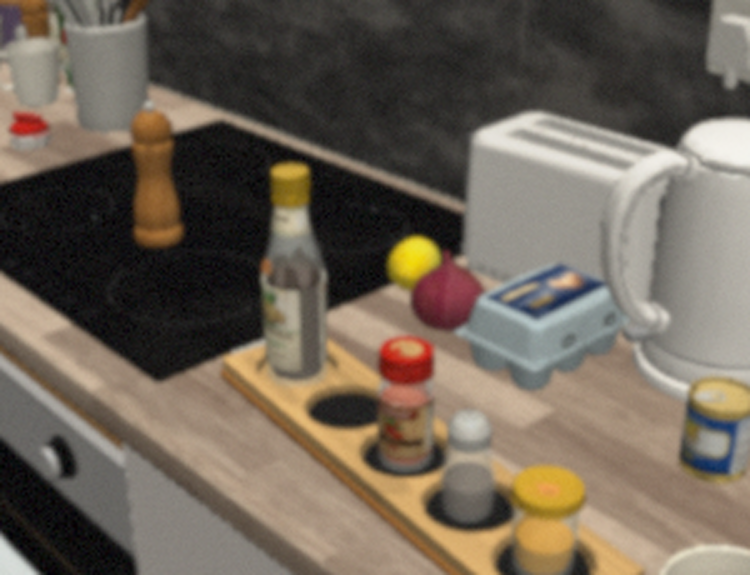

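Spice, salt and mustard stand upright in wells b, c and end. I'll refine the mill's position from the saved frames.

```bash
python3 - <<'E'
from h import *
np.set_printoptions(precision=4,suppress=True)
for n,(u0,u1,v0,v1) in (("top",(130,195,190,235)),("side",(245,280,155,225))):
    f=load(n+"0.npz"); P=cloud(f)[v0:v1,u0:u1].reshape(-1,3); P=P[np.isfinite(P[:,0])]
    P=P[np.hypot(P[:,0]-.562,P[:,1]-.33)<.05]
    for a,b in((.168,.185),(.145,.15),(.13,.165),(.01,.03)):
        Q=P[(P[:,2]>a)&(P[:,2]<b)]
        if len(Q)<5: continue
        A=np.c_[2*Q[:,:2],np.ones(len(Q))]; s=np.linalg.lstsq(A,(Q[:,:2]**2).sum(1),rcond=None)[0]
        print(n,a,len(Q),Q.mean(0),"fit",s[:2],np.sqrt(s[2]+s[:2]@s[:2]))
    d,c=rays(f,[[0,0]]); print(c)
E
```

```text
top 0.168 31 [0.5635 0.3306 0.1726] fit [0.5634 0.3308] 0.004124620451122751
top 0.145 71 [0.5601 0.32   0.1476] fit [0.5632 0.3311] 0.023361393330857787
top 0.13 481 [0.5609 0.325  0.1546] fit [0.5621 0.3284] 0.017650691752518693
top 0.01 117 [0.5526 0.3118 0.0184] fit [0.5602 0.3297] 0.027064414304516882
[ 0.4441 -0.0104  1.0079]
side 0.168 13 [0.5654 0.3277 0.1726] fit [0.5653 0.3279] 0.0038723593210078
side 0.145 27 [0.5562 0.3146 0.1478] fit [0.5645 0.3265] 0.02165618691991862
side 0.13 206 [0.5582 0.3176 0.1492] fit [0.5622 0.3239] 0.016846173735062638
side 0.01 77 [0.5627 0.3124 0.0216] fit [0.5703 0.3376] 0.03422716190415621
[-0.139  -0.8158  0.5999]
```

>>> carry_out(
  rows=[0.1, 0.12, -0.5, 0, 0, 0, 0, 0, -0.9, 0, 0, 0, 0, 0, -0.9, 0, 0, 0, 0, 0, -0.9, 0, 0, 0, 0, 0, -0.9, 0, 0, 0, 0, 0, -0.9, 0, 0, 0, 0, 0, -0.6, 0, 0, 0, 0, 0, -0.35, 0, 0, 0, 0, 0, 0, 0, 0, 0, 0, 0, 0, 0, 0, 0],
)

```text
time_s: 30.55
tcp_pos: [0.564, 0.3308, 0.1171]
orientation: [[0.132, 0.991, 0.0], [0.991, -0.132, 0.0], [0.0, 0.0, -1.0]]
force: [0.9, -0.8, 0.7]
grip_width: 0.0854
gripper_force: 0.0
```

>>> carry_out(
  rows=[0, 0, 0, 0, 0, 0, 0, 0, 0, 0, 0, 0, 0, 0, 0, 0, 0, 0, 0, 0, 0, 0, 0, 0, 0, 0, 0, 0, 0, 0, 0, 0, 0, 0, 0, 0, 0, 0, 0, 0, 0, 0, 0, 0, 0, 0, 0, 0, 0, 0, 0, 0, 0, 0, 0, 0, 0, 0, 0, 0],
  jaw=1,
)

```text
time_s: 31.38
tcp_pos: [0.5648, 0.3319, 0.119]
orientation: [[0.131, 0.991, 0.004], [0.991, -0.131, 0.002], [0.002, 0.003, -1.0]]
force: [-0.1, -1.0, 6.4]
grip_width: 0.0457
gripper_force: 61.2
```

>>> carry_out(
  rows=[0, 0, 0.2, 0, 0, 0, 0, 0, 0.4, 0, 0, 0, 0, 0, 0.6, 0, 0, 0, 0, 0, 0.8, 0, 0, 0, 0, 0, 0, 0, 0, 0, 0, 0, 0, 0, 0, 0],
)

```text
time_s: 31.88
tcp_pos: [0.5647, 0.3319, 0.1786]
orientation: [[0.131, 0.991, 0.004], [0.991, -0.131, 0.002], [0.002, 0.004, -1.0]]
force: [-1.0, -0.5, -2.4]
grip_width: 0.0459
gripper_force: 61.6
```

```bash
python3 shot.py side m5.png 200 400 80 250
```

```text
(no output)
```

View pics/m5.png

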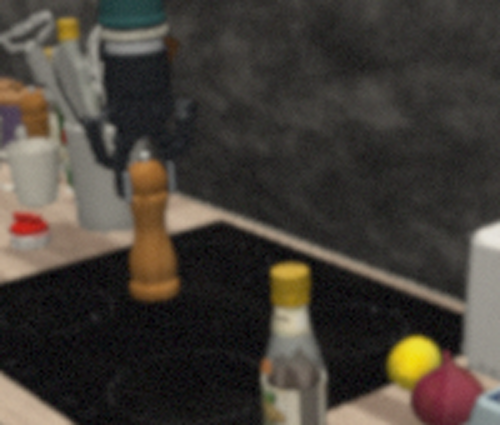

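>>> carry_out(
  rows=[0, 0, 0.6, 0, 0, 0, -0.2, 0, 0.9, 0, 0, 0, -0.5, 0, 0.9, 0, 0, 0, -0.7, 0, 0.9, 0, 0, 0, -0.7, 0, 0.9, 0, 0, 0, -0.7, -0.2, 0.9, 0, 0, 0, -0.5, -0.5, 0.8, 0, 0, 0, -0.27, -0.7, 0.3, 0, 0, 0, 0, -0.8, 0, 0, 0, 0, 0, -0.8, 0, 0, 0, 0],
)

```text
time_s: 32.77
tcp_pos: [0.4559, 0.2409, 0.3619]
orientation: [[0.129, 0.992, -0.0], [0.992, -0.129, -0.0], [-0.0, -0.0, -1.0]]
force: [0.6, -1.0, -2.7]
grip_width: 0.0461
gripper_force: 61.9
```

>>> carry_out(
  rows=[0, -0.8, 0, 0, 0, 0, 0, -0.8, 0, 0, 0, 0, 0, -0.8, 0, 0, 0, 0, 0, -0.8, 0, 0, 0, 0, 0, -0.8, 0, 0, 0, 0, 0, -0.8, 0, 0, 0, 0, 0, -0.8, 0, 0, 0, 0, 0, -0.8, 0, 0, 0, 0, 0, -0.8, 0, 0, 0, 0, 0, -0.8, 0, 0, 0, 0],
)

```text
time_s: 33.6
tcp_pos: [0.4561, 0.0003, 0.3601]
orientation: [[0.131, 0.991, -0.004], [0.991, -0.131, 0.0], [-0.0, -0.004, -1.0]]
force: [-0.7, 1.1, -1.6]
grip_width: 0.046
gripper_force: 61.9
```

>>> carry_out(
  rows=[0, -0.8, 0, 0, 0, 0, 0, -0.8, 0, 0, 0, 0, 0, -0.8, 0, 0, 0, 0, 0, -0.8, 0, 0, 0, 0, 0, -0.7, 0, 0, 0, 0, 0, -0.4, 0, 0, 0, 0, 0, -0.15, 0, 0, 0, 0, 0, 0, 0, 0, 0, 0, 0, 0, 0, 0, 0, 0, 0, 0, 0, 0, 0, 0],
)

```text
time_s: 34.43
tcp_pos: [0.4568, -0.131, 0.3623]
orientation: [[0.129, 0.992, -0.0], [0.992, -0.129, 0.001], [0.001, -0.0, -1.0]]
force: [-0.5, -0.3, -1.6]
grip_width: 0.0462
gripper_force: 61.9
```

```bash
python3 shot.py side m6.png 250 490 110 290; python3 -c "
from cell import telemetry;print(telemetry.sense()['tcp_pos'])"
```

```text
[ 0.45679177 -0.13107062  0.36254135]
```

View pics/m6.png

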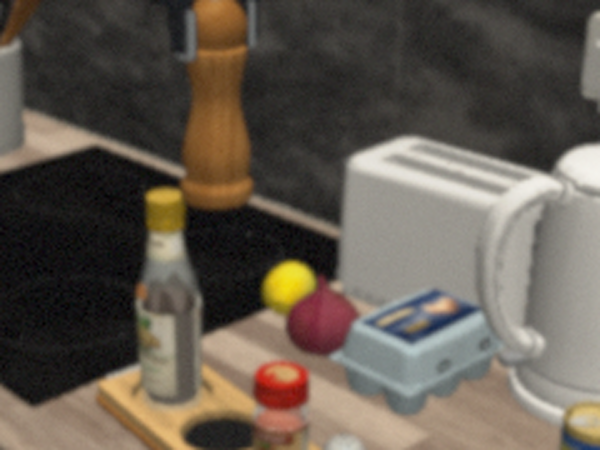

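>>> carry_out(
  rows=[0.03, 0, -0.6, 0, 0, 0, 0, 0, -0.9, 0, 0, 0, 0, 0, -1, 0, 0, 0, 0, 0, -1, 0, 0, 0, 0, 0, -1, 0, 0, 0, 0, 0, -1, 0, 0, 0, 0, 0, -0.9, 0, 0, 0, 0, 0, -0.6, 0, 0, 0, 0, 0, -0.4, 0, 0, 0, 0, 0, -0.2, 0, 0, 0],
)

```text
time_s: 35.32
tcp_pos: [0.4568, -0.131, 0.1326]
orientation: [[0.13, 0.992, -0.003], [0.992, -0.13, 0.001], [0.001, -0.003, -1.0]]
force: [-0.3, 0.4, -1.2]
grip_width: 0.046
gripper_force: 61.9
```

>>> carry_out(
  rows=[0, 0, 0, 0, 0, 0, 0, 0, 0, 0, 0, 0, 0, 0, 0, 0, 0, 0, 0, 0, 0, 0, 0, 0],
)

```text
time_s: 35.65
tcp_pos: [0.4586, -0.1325, 0.1362]
orientation: [[0.131, 0.991, 0.003], [0.991, -0.131, -0.001], [-0.001, 0.003, -1.0]]
force: [0.5, -0.3, -0.8]
grip_width: 0.0459
gripper_force: 61.9
```

>>> carry_out(
  rows=[0, 0, -0.05, 0, 0, 0, 0, 0, 0, 0, 0, 0, 0, 0, 0, 0, 0, 0, 0, 0, 0, 0, 0, 0],
)

```text
time_s: 35.98
tcp_pos: [0.4576, -0.1322, 0.133]
orientation: [[0.131, 0.991, 0.0], [0.991, -0.131, -0.0], [-0.0, 0.0, -1.0]]
force: [-0.4, -0.2, -1.6]
grip_width: 0.046
gripper_force: 61.9
```

>>> carry_out(
  rows=[0, 0, -0.04, 0, 0, 0, 0, 0, 0, 0, 0, 0, 0, 0, 0, 0, 0, 0, 0, 0, 0, 0, 0, 0],
)

```text
time_s: 36.32
tcp_pos: [0.4576, -0.1321, 0.1317]
orientation: [[0.131, 0.991, -0.0], [0.991, -0.131, 0.0], [0.0, -0.0, -1.0]]
force: [-0.6, 0.1, -1.9]
grip_width: 0.0459
gripper_force: 62.0
```

>>> carry_out(
  rows=[0, 0, -0.05, 0, 0, 0, 0, 0, 0, 0, 0, 0, 0, 0, 0, 0, 0, 0, 0, 0, 0, 0, 0, 0],
)

```text
time_s: 36.65
tcp_pos: [0.4578, -0.1322, 0.1304]
orientation: [[0.131, 0.991, 0.001], [0.991, -0.131, -0.0], [-0.0, 0.001, -1.0]]
force: [0.3, 0.2, -0.8]
grip_width: 0.0463
gripper_force: 62.0
```

>>> carry_out(
  rows=[0, 0, -0.04, 0, 0, 0, 0, 0, 0, 0, 0, 0, 0, 0, 0, 0, 0, 0, 0, 0, 0, 0, 0, 0],
)

```text
time_s: 36.98
tcp_pos: [0.458, -0.1324, 0.1303]
orientation: [[0.131, 0.991, 0.001], [0.991, -0.131, -0.001], [-0.001, 0.001, -1.0]]
force: [-0.8, 0.1, 5.7]
grip_width: 0.0462
gripper_force: 63.0
```

>>> carry_out(
  rows=[0, 0, -0.02, 0, 0, 0, 0, 0, 0, 0, 0, 0, 0, 0, 0, 0, 0, 0, 0, 0, 0, 0, 0, 0],
)

```text
time_s: 37.32
tcp_pos: [0.458, -0.1324, 0.1303]
orientation: [[0.131, 0.991, 0.002], [0.991, -0.131, -0.001], [-0.001, 0.002, -1.0]]
force: [-1.6, 0.1, 7.7]
grip_width: 0.0461
gripper_force: 63.4
```

Contact, so I'll release, rise and check.

>>> carry_out(
  rows=[0, 0, 0.05, 0, 0, 0, 0, 0, 0, 0, 0, 0, 0, 0, 0, 0, 0, 0, 0, 0, 0, 0, 0, 0, 0, 0, 0, 0, 0, 0, 0, 0, 0, 0, 0, 0, 0, 0, 0.2, 0, 0, 0, 0, 0, 0.5, 0, 0, 0, 0, 0, 1, 0, 0, 0, 0, 0, 1, 0, 0, 0],
  jaw=-1,
)

```text
time_s: 38.15
tcp_pos: [0.4567, -0.1317, 0.2109]
orientation: [[0.131, 0.991, -0.003], [0.991, -0.131, 0.001], [0.001, -0.003, -1.0]]
force: [-0.0, -0.2, 0.8]
grip_width: 0.0851
gripper_force: 0.0
```

>>> carry_out(
  rows=[0, 0, 1, 0, 0, 0, 0, 0, 1, 0, 0, 0, 0, 0, 1, 0, 0, 0, 0, 0, 0.5, 0, 0, 0, -1, 0, 0, 0, 0, 0, -1, 0, 0, 0, 0, 0, -1, 0, 0, 0, 0, 0, -0.5, 0, 0, 0, 0, 0, 0, 0, 0, 0, 0, 0, 0, 0, 0, 0, 0, 0],
)

```text
time_s: 38.98
tcp_pos: [0.3525, -0.1322, 0.3168]
orientation: [[0.132, 0.991, 0.002], [0.991, -0.132, -0.001], [-0.001, 0.003, -1.0]]
force: [0.0, -0.5, -0.4]
grip_width: 0.0853
gripper_force: 0.0
```

```bash
python3 shot.py side m7.png 260 500 170 390
```

```text
(no output)
```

View pics/m7.png

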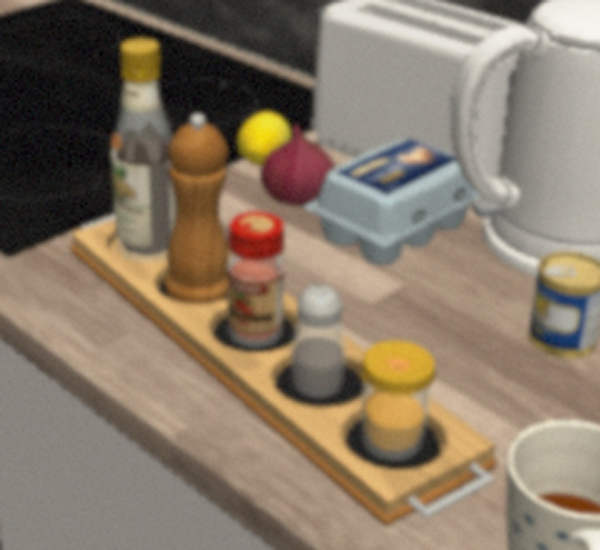

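All four stand upright in their wells, in falling height from the oil bottle, and the robot is clear of them.

```bash
python3 -c "
from cell import ticket;print(ticket.finish_job())"
```

```text
the job is handed in; nothing more can be done
None
```

The job is handed in at about 39 s of the 147 s: from the untouched oil bottle the rack holds pepper mill, spice jar, salt shaker and mustard jar, all upright in their wells in the last side picture; the judge returned no verdict.

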